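# File a sample board in a lever arch file

### The job

Lift the lever of the lever arch file so that its rings spring open, put the loose punched sample board over both posts, flat on the boards already filed, then press the lever gently down until it latches and the rings are shut. Feel your way with the lever and do not force it or jam the board; leave the other things on the bench where they are.

Things in the scene. Friction and masses are not known exactly. Their poses are not given: they have to be found in the camera images.
- file: Lever arch file, fixed to the bench: grey cover 180 x 172 x 3 mm (local x -112 to 68, y -70 to 102 mm) with a steel mechanism and a pile of filed boards. Origin on the bench midway between the two posts; z up, x from the pile's tail towards the hinges, y towards the lever. Posts: 6 mm pins at local (0, +22.5) and (0, -22.5), tapered tips 42 mm above the bench.
- pile_top (a point): Middle of the filed pile's flat top, 16 mm above the bench, axes like the file's. The pile spans file-local x -98 to 12, y -27 to 27 mm; the posts stand up through it.
- post_left (a point): On the axis of the post at file-local y +22.5 mm, at the height of the pile's top (16 mm).
- post_right (a point): On the axis of the post at file-local y -22.5 mm, at the height of the pile's top (16 mm).
- ring_hinge (a point): Middle of the rod that carries both wire rings: file-local (30, 0, 9) mm. Shut, the rings arch over (highest 48 mm above the bench) to meet the post tips; fully open they lean 0.91 rad away to +x and leave the space above the posts free. They turn with the lever, at 0.7 times its angle.
- lever_hinge (a point): Middle of the lever's hinge: file-local (30, 66, 28) mm, axis along the file's y. The steel lever runs from it to the file's -x: an arm 11 mm wide, 3.5 thick, then from 56 to 92 mm from the hinge a thumb tab 14 wide (along y), 5 thick, rolled end. Its free end rises as it turns about the hinge.
- lever_nominal (a point): Turns with the lever: 78 mm from the hinge along a STRAIGHT lever (middle of its thickness, 28 mm above the bench when shut). The real lever is bent by use, 20 mm beyond the hinge, up or down by an unknown angle up to 0.22 rad that no reading shows: the tab lies up to 13 mm above or below this point.
- lever (a joint): Lever angle at the hinge, rad: 0 shut (hard stop), 1.3 open. Over-centre: below about 0.045 it pulls itself shut and stays, above it springs open by itself. Square on the tab, 78 mm from the hinge, breaking it open takes about 1.5 N; pressing it down takes up to about 10 N midway (near 0.7 rad), less and less towards 0.045, then it snaps down.
- lever_flex (a joint): Elastic flex of the thin lever, rad, 26 mm beyond the hinge: 0 unloaded, negative when its tab is pressed down. About 0.00115 rad per N at 78 mm from the hinge (17 N per mm there). Pressed on against its stop to a flex beyond -0.018 (about 15 N) the lever is bent for good.
- sample_board: Loose wooden sample board, 110 x 60 x 5 mm, 55 to 115 g, lying flat; origin under its middle, x along the 110 mm. Two punched holes of 10 mm diameter at its +x end, at local (43, +22.5) and (43, -22.5) mm (12 mm from the end). It can be gripped across its 60 mm width.
- hole_left (a point): Centre of the board's hole at local y +22.5 mm, on its underside. Goes over post_left.
- hole_right (a point): Centre of the board's hole at local y -22.5 mm, on its underside. Goes over post_right.
- carpenter_pencil: Bystander: flat carpenter's pencil 161 x 14 x 8 mm lying beside the file; origin under its middle, y along it.
- tape_measure: Bystander: pocket tape measure, yellow case, 35 x 82 x 62 mm, beyond the file; origin under its middle.
- hardener_tube: Bystander: squeezed tube with cap, 33 x 94 x 22 mm, lying; origin under its middle, y along it.
- marker: Bystander: felt marker 120 x 16 x 17 mm, lying near the robot; origin under its middle, y along it.
There are look-alikes about, which are no part of the job. Several things look just like the sample_board: the one meant starts farthest from the robot's base. There is more than one size of the file; the one meant has the size given above.

How it is judged:
By the outcome, as a careful person would: the job done as asked, in the order asked, and still so for the second after the job is handed in, with the robot touching nothing.
It also fails if it takes over 72 s, if anything falls off the work surface, if the arm or the gripper's body presses on something with over 40 N, if the wrist force passes 120 N, or if a joint passes its speed limit or range.

### The arm

A 6-joint arm with a two-finger parallel gripper is mounted at the origin on a cart in front of the work surface, level with it; the furniture and walls round the work are solid. World frame = base frame: x ahead of the robot, y to its left, z up, the work surface at z = 0. Lengths are in m, angles in degrees, forces in N, time in s.
With the tool pointing down it reaches from about 0.3 to 0.75 m from the base axis. Payload 8.5 kg.
Tool frame: the origin (TCP) lies midway between the tips of the shut fingers; the grasp point (between the pads) lies 19 mm behind it (env.tcp_to_grasp is the z of the grasp point in the tool frame, in m); z points along the fingers, y is the line along which they close (so a half turn about z gives the same grasp; the last joint's range is limited). The gripper opens to 85 mm and grips with 20 to 120 N. Pads are 22 mm wide; open, the fingers measure 114 mm over their backs; the gripper's body (76 mm by 85 mm) begins 54 mm behind the grasp point. The pads swing forward as they close: fully open they stand 13 mm farther back than shut.
Start: joints at [-86.992, 21.807, 74.336, -0, 83.858, -12.336], TCP at [0.146, -0.53, 0.231] pointing down, gripper open.
Joint ranges: [-178.18, 178.18], [-50.72, 133.34], [12.68, 142.11], [-81.47, 261.47], [9.98, 163.14], [-165.26, 165.26]. Speed limits (degrees/s): [136.94, 136.94, 180, 180, 180, 180].

### API

Orientations are given as a 3x3 rotation matrix whose columns are the frame's x, y, z axes.
In Python, from rig import env, imaging, job, models gives the robot as it stands. The module is installed in compiled form; this text tells all that it offers.
- The arm moves only by the tool jog_arm, never from a script. Its argument "plan" is text: rows parted by semicolons, each of 7 numbers parted by spaces: the turn, a rotation vector about the tool's x, y, z in degrees, then the shift along the tool's x, y, z in cm, then the closure in counts, from 0 (fully open) to 255 (shut). In form: rx ry rz x y z claw; .... A call has 1 to 10 rows; each row shifts and turns the commanded pose from where the row before left it, along the tool's axes as they then stand; what a row does not reach is not made up. A row lasts 1/12 s, in which the tool goes at most 41.7 mm and 7.16 degrees, less where a joint would pass 70% of its speed; a pose out of reach is approached as far as the arm can. A call with a gripper value outside its range is refused whole. The fingers move at their own pace and stop on an object; "grip_force" is the grip in N (left out, the last holds). Time passes only in rows, so rows that do not move let the fingers close. It gives the time, the measured TCP pose, the force, the opening and the grip force at its end, in the units of the state.
- env.observe(): the state, without advancing time (a new reading comes with each control period).
- imaging.get_image(name): name is "side" or "top" or "wrist"; returns a dict with "pixels" (480x640x3 uint8, red, green, blue), "depth" (480x640 float32, m along the optical axis (not along the pixel's ray), 0 where there is no reading), "fov_y" (degrees; the focal length in pixels is half the picture's height over the tangent of half this angle, whatever the lens; pixels are square), "cx", "cy" (the principal point, pixels), "distortion" ([k1, k2, p1, p2, k3] as OpenCV has them; the pictures are not rectified), "world_from_camera" (4x4, takes a point from camera to world coordinates). Camera axes: x right, y down, z forward; pixel columns grow to the right and rows downward; lengths in m; the calibration is good to about 2 mm. A picture is of the moment at which its call begins.
- job.close_job(): hands the job in; it is judged then, once.
Trained networks look in the newest picture that a camera, given by its name, has taken for a name from the list of things; names that differ only in an ending like _2 or _b are one class to them, and where a whole thing is asked for, a point or a joint stands for the part that bears it (a point fixed in the world has none). Each returns a list of dicts, best first, with "confidence" (0 to 1); they miss things now and then, are a little off and sometimes report something else, mostly with a low value. They report only what shows in the picture. A call takes as long as a camera call. They do not tell look-alikes from the thing itself.
- models.outline_of(camera, query): "region" (480x640 bool, what is visible of it) and "bbox" ([centre column, centre row, width, height] in pixels, round what is visible of it).
- models.tip_of(camera, query): "at" ([column, row] in pixels: a listed point, or the origin of a listed thing).
The state is a dict: "time_s": time; "q": joint angles; "qvel": joint speeds; "joint_efforts": joint torques, N m; "position": TCP position; "tool_rot": TCP orientation; "ft_force": force on the tool from outside, world axes, zero at the start; "wrist_torque": the same for the moment, N m; "grip_width": finger opening in m; "gripper_force": force on a finger pad.
Only numpy, scipy, OpenCV 4.12 (cv2) and the standard library are available. Lean on these libraries where they do the work, as an engineer would, in place of code of your own. Each camera call takes 0.05 s, during which the arm holds its last target. There are 200 camera calls.

## Working session

There is one attempt and no reset: what is moved stays moved. The work goes in short steps, Python scripts to look and compute and a tool call to move; the robot and the scene stay as the last step left them, time stands still between calls to the robot, and variables do not carry over. Pictures are saved under pics/ and viewed, at most 10 in all, crops included, and the job is handed in when it is done.

Besides the shell and the picture viewer there is one more tool, called after ">>>" as name(argument=value, ...) on one line, values as JSON. jog_arm: Moves the arm, as the interface text tells. Its arguments: {"type":"object","properties":{"plan":{"type":"string"},"grip_force":{"type":"number"}},"required":["plan"]}

```bash
mkdir -p pics; cat > h.py <<'E'
import numpy as np, cv2
from rig import env, imaging, job, models
def cam(n, save=None):
    d=imaging.get_image(n)
    if save: cv2.imwrite(f'pics/{save}.png', d['pixels'][:,:,::-1])
    h=d['pixels'].shape[0]; f=h/2/np.tan(np.radians(d['fov_y'])/2)
    d['K']=np.array([[f,0,d['cx']],[0,f,d['cy']],[0,0,1.]]); d['D']=np.array(d['distortion'],float)
    d['T']=np.array(d['world_from_camera']); return d
def rays(d,px):
    u=cv2.undistortPoints(np.array(px,float).reshape(-1,1,2),d['K'],d['D'])[:,0]
    return np.c_[u,np.ones(len(u))]
def at_z(d,px,z):
    r=rays(d,px)@d['T'][:3,:3].T; o=d['T'][:3,3]
    return o+r*((z-o[2])/r[:,2])[:,None]
def cloud(d,mask):
    v,u=np.nonzero(mask&(d['depth']>0)); r=rays(d,np.c_[u,v])*d['depth'][v,u][:,None]
    return r@d['T'][:3,:3].T+d['T'][:3,3]
def proj(d,P):
    T=np.linalg.inv(d['T']); return cv2.projectPoints(np.array(P,float).reshape(-1,3),cv2.Rodrigues(T[:3,:3])[0],T[:3,3],d['K'],d['D'])[0][:,0]
E
python3 - <<'E'
from h import *
np.set_printoptions(precision=4,suppress=True)
s=env.observe(); print(s['time_s'],s['position'],s['tool_rot'],s['grip_width'],env.tcp_to_grasp)
for n in ('top','side'):
    d=cam(n,n+'0'); print(n,d['T'][:3,3])
    for q in ('file','sample_board'):
        for o in models.outline_of(n,q):
            p=cloud(d,o['region']); print(q,round(o['confidence'],2),np.round(o['bbox']),np.median(p,0),np.percentile(p,1,0),np.percentile(p,99,0))
    for q in ('pile_top','post_left','post_right','ring_hinge','lever_hinge','lever_nominal','hole_left','hole_right','sample_board'):
        for o in models.tip_of(n,q):
            z={'pile_top':.016,'post_left':.016,'post_right':.016,'ring_hinge':.009,'lever_hinge':.028,'lever_nominal':.028}.get(q,0)
            print(q,round(o['confidence'],2),np.round(o['at']),at_z(d,[o['at']],z)[0])
E
```

```text
0.0 [ 0.1455 -0.5301  0.2307] [[ 0.9644  0.2645 -0.0001]
 [ 0.2645 -0.9644  0.0015]
 [ 0.0003 -0.0015 -1.    ]] 0.08518397710880668 -0.0187
top [0.3777 0.0495 0.9333]
file 0.95 [262. 234.  97.  93.] [0.552  0.1465 0.0045] [ 0.4598  0.0556 -0.0003] [0.6506 0.2396 0.0401]
file 0.71 [158. 315.  78.  80.] [0.3898 0.3637 0.0035] [ 0.3169  0.2942 -0.0012] [0.4642 0.4386 0.0295]
sample_board 0.78 [279. 343.  53.  57.] [0.3256 0.1144 0.005 ] [0.2736 0.0676 0.0013] [0.3789 0.1627 0.0089]
sample_board 0.7 [421. 264.  43.  59.] [ 0.4882 -0.1889  0.0052] [ 0.4312 -0.2327 -0.0007] [ 0.546  -0.1463  0.0091]
sample_board 0.69 [442. 342.  51.  61.] [ 0.317  -0.2203  0.005 ] [ 0.2608 -0.2639 -0.0005] [ 0.372  -0.1749  0.0092]
pile_top 0.73 [160. 320.] [0.3776 0.3573 0.016 ]
pile_top 0.61 [266. 245.] [0.5281 0.1397 0.016 ]
post_left 0.96 [262. 221.] [0.5803 0.1471 0.016 ]
post_left 0.88 [161. 305.] [0.4067 0.3565 0.016 ]
post_right 0.81 [172. 311.] [0.395 0.334 0.016]
post_right 0.61 [283. 223.] [0.5737 0.1029 0.016 ]
ring_hinge 0.98 [276. 213.] [0.599  0.1191 0.009 ]
ring_hinge 0.66 [171. 296.] [0.42
[... 1671 characters left out ...]
0.009 ]
lever_hinge 0.87 [250. 264.] [0.6204 0.1911 0.028 ]
lever_hinge 0.59 [295. 331.] [0.4329 0.3996 0.028 ]
lever_nominal 0.56 [344. 212.] [ 0.5237 -0.1482  0.028 ]
lever_nominal 0.45 [280. 270.] [0.5482 0.2003 0.028 ]
lever_nominal 0.36 [246. 253.] [0.6528 0.1458 0.028 ]
hole_left 0.79 [344. 216.] [ 0.5375 -0.1896  0.    ]
hole_left 0.77 [377. 287.] [0.3553 0.1564 0.    ]
hole_right 0.63 [371. 282.] [0.373  0.1357 0.    ]
hole_right 0.58 [356. 213.] [ 0.5144 -0.219   0.    ]
sample_board 0.93 [396. 281.] [0.3251 0.117  0.    ]
sample_board 0.9 [362. 218.] [ 0.4888 -0.1955  0.    ]
sample_board 0.7 [278. 263.] [0.5882 0.1182 0.    ]
sample_board 0.68 [430. 222.] [ 0.3157 -0.2225  0.    ]
```

```bash
python3 - <<'E'
from h import *
t=cv2.imread('pics/top0.png'); s=cv2.imread('pics/side0.png')
a=cv2.resize(t[170:300,195:345],None,fx=4,fy=4,interpolation=2)[:,:600]
b=cv2.resize(s[230:310,215:365],None,fx=4,fy=4,interpolation=2)
cv2.imwrite('pics/a.png',np.vstack([t[120:440,80:560]]))
cv2.imwrite('pics/b.png',a); cv2.imwrite('pics/c.png',cv2.resize(s[180:310,190:430],None,fx=3,fy=3,interpolation=2))
E
```

```text
(no output)
```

View pics/a.png

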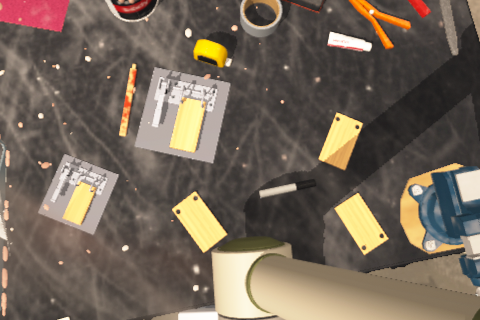

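View pics/c.png

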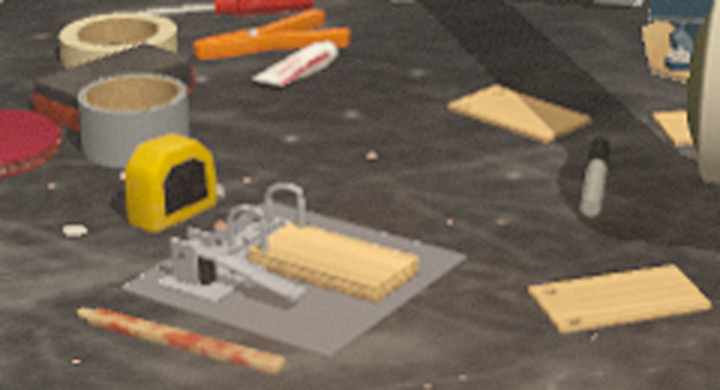

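The top view shows the big file near pixel (262,234) with its lever on the left (+y) side. The target board is near (421,263) with its holes at the top end. In the side view the lever's free end seems to droop. Next I fit yaws and plan the approach.

```bash
cat >> h.py <<'E'
def rect(P,long):  # min area rect in xy ; yaw of long side folded to (-90,90)
    (c,(w,h),a)=cv2.minAreaRect(P[:,:2].astype(np.float32)*1000)
    if (w<h)==long: a+=90
    return np.array(c)/1000,(w,h),(a+90)%180-90
def rows(target,s=None):
    s=s or env.observe(); R=np.array(s['tool_rot']); return R.T@(np.array(target)-s['position'])*100
E
python3 - <<'E'
from h import *
np.set_printoptions(precision=4,suppress=True)
for n in ('top','side'):
    d=cam(n)
    for q,xs in (('file',(.5,.6)),('sample_board',(.45,.52))):
        for o in models.outline_of(n,q):
            p=cloud(d,o['region']); m=np.median(p,0)
            if not(xs[0]<m[0]<xs[1]): continue
            if o['bbox'][2]<30 : continue
            zz=.003 if q=='file' else .005
            k,_=cv2.findContours(o['region'].astype(np.uint8),0,1); k=max(k,key=len)[:,0]
            P=at_z(d,k,zz)
            r=rect(P,True); print(n,q,r)
            if q=='file':
                c=cloud(d,o['region']); t=c[(c[:,2]>.0135)&(c[:,2]<.0185)]
                print(' pile',len(t),np.median(t,0))
                cv2.imwrite('pics/fm_%s.png'%n,o['region']*255)
                hh=np.percentile(c[:,2],99.5); print(hh)
d=cam('wrist'); print(d['T'],env.observe()['position'])
s=env.observe(); print('to board above',rows([.487,-.19,.25]),'then file', np.array(s['tool_rot']).T@(np.array([.56,.15,.25])-[.487,-.19,.25])*100)
E
```

```text
top file (array([0.5542, 0.148 ]), (173.9861602783203, 182.21673583984375), -13.815666198730469)
 pile 1118 [0.5286 0.1372 0.0161]
0.045992514392980174
top sample_board (array([ 0.4893, -0.1882]), (63.214271545410156, 113.70777893066406), -23.502349853515625)
side sample_board (array([ 0.4852, -0.1827]), (65.38272094726562, 113.69304656982422), -26.717529296875)
[[ 0.2644 -0.9283 -0.2613  0.2121]
 [-0.9644 -0.2544 -0.072  -0.5122]
 [ 0.0004  0.271  -0.9626  0.3742]
 [ 0.      0.      0.      1.    ]] [ 0.1455 -0.5304  0.2313]
to board above [ 41.936  -23.7901  -1.8678] then file [ 16.0356 -30.8569   0.0004][ WARN:0@1.239] global loadsave.cpp:1063 imwrite_ Unsupported depth image for selected encoder is fallbacked to CV_8U.
```

>>> jog_arm(plan="0 0 7 0 0 0 0;0 0 7 0 0 0 0;0 0 7 0 0 0 0;0 0 7 0 0 0 0;0 0 0 1.9 -3 0 0;0 0 0 1.9 -3 0 0;0 0 0 1.9 -3 0 0;0 0 0 1.9 -3 0 0;0 0 0 1.9 -3 0 0;0 0 0 1.9 -3 0 0")

```text
time_s: 2.38
position: [0.2971, -0.3784, 0.2315]
tool_rot: [[0.976, -0.219, 0.0], [-0.219, -0.976, -0.0], [0.0, 0.0, -1.0]]
ft_force: [0.7, -0.2, 0.1]
grip_width: 0.0853
gripper_force: 0.0
```

>>> jog_arm(plan="0 0 0 1.9 -3 0 0;0 0 0 1.9 -3 0 0;0 0 0 1.9 -3 0 0;0 0 0 1.9 -3 0 0;0 0 0 1.9 -3 0 0;0 0 0 1.9 -3 0 0;0 0 0 1.9 -3 0 0;0 0 0 0 0 0 0")

```text
time_s: 3.05
position: [0.4749, -0.2, 0.2313]
tool_rot: [[0.977, -0.214, 0.001], [-0.214, -0.977, 0.001], [0.001, -0.001, -1.0]]
ft_force: [-1.1, -0.1, -0.5]
grip_width: 0.0853
gripper_force: 0.0
```

```bash
python3 - <<'E'
from h import *
np.set_printoptions(precision=4,suppress=True)
s=env.observe(); print(s['time_s'],s['position'],s['tool_rot'],s['ft_force'])
d=cam('wrist','w1')
for o in models.outline_of('wrist','sample_board'):
    k,_=cv2.findContours(o['region'].astype(np.uint8),0,1); k=max(k,key=len)[:,0]
    print(o['confidence'],o['bbox'],rect(at_z(d,k,.005),True))
for q in ('hole_left','hole_right','sample_board'):
  for o in models.tip_of('wrist',q): print(q,round(o['confidence'],2),np.round(o['at']),at_z(d,[o['at']],0.)[0])
R=np.array(s['tool_rot']); print(R.T@(np.array([.56,.16,.25])-s['position'])*100)
E
```

```text
3.05 [ 0.4749 -0.2     0.2313] [[ 0.9768 -0.2141  0.0012]
 [-0.2141 -0.9768  0.0011]
 [ 0.001  -0.0013 -1.    ]] [-1.1492 -0.0539 -0.5449]
0.97 [300.9, 196.7, 80.2, 116.7] (array([ 0.4868, -0.1898]), (60.693702697753906, 109.80775451660156), -24.672744750976562)
0.84 [61.8, 360.2, 57.9, 35.6] (array([0.3571, 0.1206]), (56.834232330322266, 41.41497039794922), 38.14149475097656)
0.71 [360.4, 341.3, 103.5, 102.4] (array([ 0.3142, -0.2208]), (114.47869110107422, 62.5035514831543), 30.889610290527344)
hole_left 0.8 [ 36. 377.] [0.3472 0.1599 0.    ]
hole_left 0.74 [401. 354.] [ 0.289  -0.2616  0.    ]
hole_left 0.61 [286. 145.] [ 0.5377 -0.1879  0.    ]
hole_right 0.79 [334. 156.] [ 0.5184 -0.2313  0.    ]
hole_right 0.77 [ 54. 349.] [0.3773 0.1226 0.    ]
hole_right 0.64 [370. 380.] [ 0.2643 -0.2214  0.    ]
sample_board 0.89 [300. 198.] [ 0.4851 -0.1901  0.    ]
sample_board 0.84 [360. 342.] [ 0.3153 -0.2197  0.    ]
sample_board 0.83 [ 78. 388.] [0.3225 0.1161 0.    ]
[  0.6074 -36.9915  -1.8214]
```

>>> jog_arm(plan="0 0 0 0.1 -3.7 0 0;0 0 0 0.1 -3.7 0 0;0 0 0 0.1 -3.7 0 0;0 0 0 0.1 -3.7 0 0;0 0 0 0.1 -3.7 0 0;0 0 0 0.1 -3.7 0 0;0 0 0 0.1 -3.7 0 0;0 0 0 0.1 -3.7 0 0;0 0 0 0.1 -3.7 0 0;0 0 0 0.1 -3.7 0 0")

```text
time_s: 4.13
position: [0.5631, 0.1553, 0.2315]
tool_rot: [[0.975, -0.221, 0.0], [-0.221, -0.975, -0.0], [0.0, 0.0, -1.0]]
ft_force: [0.5, -1.0, 0.7]
grip_width: 0.0854
gripper_force: 0.0
```

>>> jog_arm(plan="0 0 0 0 0 1 110;0 0 0 0 0 1 130;0 0 0 0 0 0 130;0 0 0 0 0 0 130")

```text
time_s: 4.47
position: [0.5625, 0.1532, 0.2108]
tool_rot: [[0.975, -0.221, -0.002], [-0.221, -0.975, -0.0], [-0.002, 0.001, -1.0]]
ft_force: [0.5, 0.8, 0.5]
grip_width: 0.0419
gripper_force: 0.0
```

```bash
python3 - <<'E'
from h import *
np.set_printoptions(precision=4,suppress=True)
s=env.observe(); print(s['time_s'],s['position'],s['tool_rot'],s['ft_force'],s['grip_width'])
d=cam('wrist','w2')
np.savez('w2.npz',depth=d['depth'],T=d['T'],K=d['K'],D=d['D'],pix=d['pixels'])
for o in models.outline_of('wrist','file'):
    k,_=cv2.findContours(o['region'].astype(np.uint8),0,1); k=max(k,key=len)[:,0]
    print(o['confidence'],o['bbox'],rect(at_z(d,k,.003),True))
    c=cloud(d,o['region']); t=c[abs(c[:,2]-.016)<.002]; print(rect(t,True),len(t))
for q,z in (('pile_top',.016),('post_left',.016),('post_right',.016),('ring_hinge',.009),('lever_hinge',.028),('lever_nominal',.028)):
  for o in models.tip_of('wrist',q): print(q,round(o['confidence'],2),np.round(o['at']),at_z(d,[o['at']],z)[0])
y=np.radians(-13.8); Rz=np.array([[np.cos(y),-np.sin(y)],[np.sin(y),np.cos(y)]])
org=np.array([.5542,.148])-Rz@[-.022,.016]; print('org',org)
g=cloud(d,np.ones((480,640),bool)); L=(g[:,:2]-org)@Rz
for a in range(-75,50,6):
    m=(L[:,0]*1e3>a)&(L[:,0]*1e3<a+6)&(abs(L[:,1]-.066)<.02)&(g[:,2]>.008)
    if m.sum(): print(a,m.sum(),np.percentile(L[m,1],[5,50,95])*1e3,np.percentile(g[m,2],[5,50,95])*1e3)
cv2.imwrite('pics/w2c.png',cv2.resize(d['pixels'][100:340,150:470,::-1],None,fx=2.4,fy=2.4,interpolation=2))
E
```

```text
4.4667 [0.5625 0.1532 0.2108] [[ 0.9752 -0.2213 -0.0017]
 [-0.2213 -0.9752 -0.0003]
 [-0.0016  0.0007 -1.    ]] [0.4735 0.8092 0.4885] 0.041861824808097886
0.96 [322.7, 214.4, 194.6, 195.9] (array([0.5533, 0.1473]), (173.2086944580078, 180.50123596191406), -13.497085571289062)
(array([0.5483, 0.1565]), (101.61300659179688, 137.7547607421875), -13.231483459472656) 6478
0.64 [140.3, 395.0, 80.5, 108.6] (array([0.3473, 0.3703]), (30.237098693847656, 47.92453384399414), -22.30524444580078)
(array([0.3409, 0.3622]), (0.0, 0.0), 0.0) 1
0.59 [365.6, 51.3, 98.9, 65.8] (array([0.6864, 0.0771]), (82.79767608642578, 49.37777328491211), 70.77262878417969)
(array([0.666 , 0.0924]), (67.20033264160156, 5.348000526428223), 68.01160430908203) 61
pile_top 0.91 [170. 420.] [0.3735 0.353  0.016 ]
pile_top 0.79 [334. 246.] [0.5279 0.1397 0.016 ]
pile_top 0.47 [341. 163.] [0.6004 0.1186 0.016 ]
pile_top 0.25 [363.  63.] [0.6755 0.0841 0.016 ]
post_left 0.72 [312. 197.] [0.5761 0.1498 0.016 ]
post_right 0.78 [366. 197.] [0.5656 0.103  0.016 ]
post_right 0.51 [333. 244.] [0.53   0.1404 0.016 ]
ring_hinge 0
[... 662 characters left out ...]
75.9865] [265.8725 273.5018 284.4858]
-21 1815 [59.9641 69.4986 72.6403] [265.7867 269.533  290.8119]
-15 2455 [59.4681 70.5195 73.8734] [264.7765 285.2729 296.3606]
-9 11825 [48.1703 71.8965 81.8029] [234.4253 282.2145 301.7411]
-3 2665 [46.3486 50.9083 78.1337] [256.7164 282.6184 300.8966]
3 101 [47.1608 64.8952 70.654 ] [ 28.3833  29.7972 289.8643]
9 96 [60.4103 65.5232 70.6721] [27.3706 29.9731 30.9978]
15 153 [54.9645 64.7078 74.1814] [17.3526 29.7368 37.5996]
21 200 [54.9037 65.4763 75.1403] [15.5718 31.2222 38.2021]
27 279 [48.1502 62.3847 74.3026] [10.8363 32.0792 37.9974]
33 134 [54.9181 69.1488 75.2998] [ 9.2736 31.609  38.482 ]
39 1 [47.5394 47.5394 47.5394] [8.0143 8.0143 8.0143]
```

View pics/w2c.png

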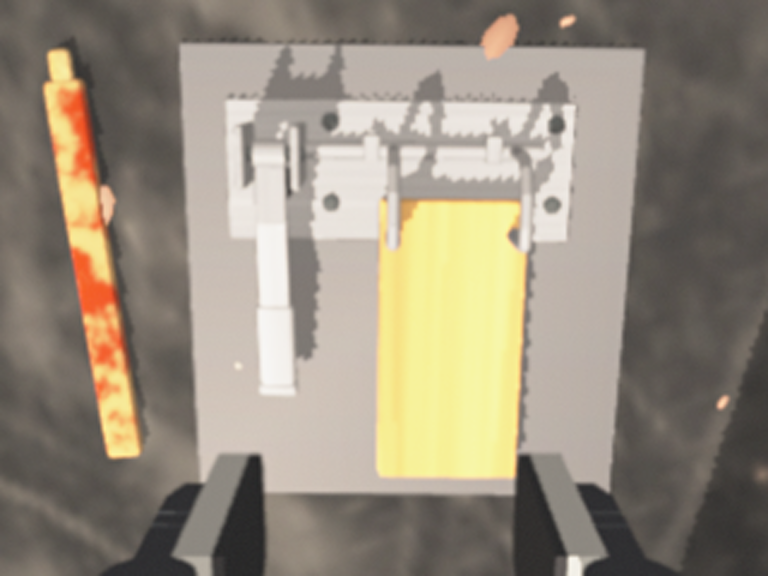

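The wrist view shows the lever at crop (275,350) with pixel-free space on both sides, shut rings over the posts at (393,240) and (527,240), and the pencil well to the left. The tab slopes down, with its top about 21.8 mm above the bench mid-tab. I'll straddle it.

>>> jog_arm(plan="0 0 0.7 -0.7 -0.84 3 166;0 0 0 -0.7 -0.84 3 166;0 0 0 -0.7 -0.84 3 166;0 0 0 -0.7 -0.84 3 166;0 0 0 -0.7 -0.84 3 166;0 0 0 0 0 0 166;0 0 0 0 0 0 166", grip_force=25)

```text
time_s: 5.45
position: [0.5381, 0.2038, 0.0611]
tool_rot: [[0.973, -0.23, -0.002], [-0.23, -0.973, -0.0], [-0.002, 0.001, -1.0]]
ft_force: [1.3, -0.1, 1.0]
grip_width: 0.0297
gripper_force: 0.0
```

```bash
python3 - <<'E'
from h import *
np.set_printoptions(precision=4,suppress=True)
s=env.observe(); print(s['position'],s['tool_rot'],s['grip_width'],rows([.5376,.2020,.005]))
d=cam('wrist'); y=np.radians(-13.5); Rz=np.array([[np.cos(y),-np.sin(y)],[np.sin(y),np.cos(y)]]); org=np.array([.57095,.1266])
o=[o for o in models.outline_of('wrist','file')]
for k in o[:2]: print(k['confidence'],k['bbox'])
cv2.imwrite('pics/w3.png',d['pixels'][:,:,::-1])
E
```

```text
[0.5381 0.2038 0.0611] [[ 0.9732 -0.2301 -0.002 ]
 [-0.2301 -0.9732 -0.0005]
 [-0.0019  0.0009 -1.    ]] 0.029667782528807984 [0.0081 0.1808 5.61  ]
0.86 [417.8, 195.2, 350.7, 337.1]
0.69 [163.8, 455.9, 52.7, 43.0]
```

View pics/w3.png

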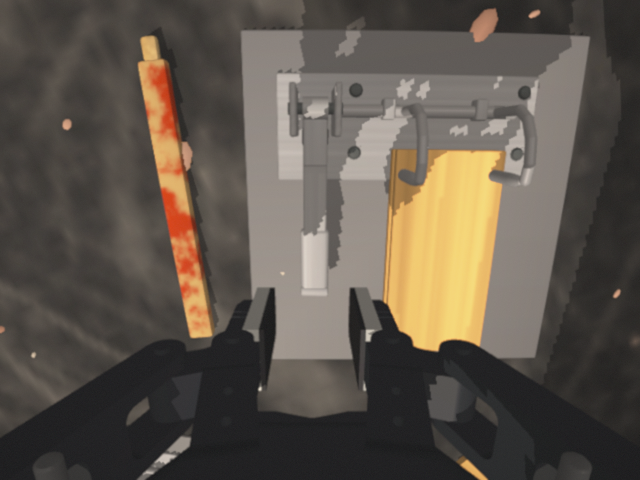

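The tab at (315,262) lies centred between the fingers at (265,330) and (360,330). I'll descend and grip it lightly.

>>> jog_arm(plan="0 0 0 0 0.1 1.2 166;0 0 0 0 0.1 1.2 166;0 0 0 0 0 1.2 166;0 0 0 0 0 1 166;0 0 0 0 0 0.6 166;0 0 0 0 0 0.4 166;0 0 0 0 0 0 166;0 0 0 0 0 0 166")

```text
time_s: 6.22
position: [0.5383, 0.2018, 0.0058]
tool_rot: [[0.973, -0.231, 0.001], [-0.231, -0.973, 0.0], [0.001, -0.0, -1.0]]
ft_force: [0.4, -0.0, 0.3]
grip_width: 0.0298
gripper_force: 0.0
```

>>> jog_arm(plan="0 0 0 0 0 0 190;0 0 0 0 0 0 205;0 0 0 0 0 0 220;0 0 0 0 0 0 235;0 0 0 0 0 0 255;0 0 0 0 0 0 255;0 0 0 0 0 0 255;0 0 0 0 0 0 255", grip_force=25)

```text
time_s: 6.88
position: [0.5382, 0.2019, 0.0056]
tool_rot: [[0.973, -0.231, 0.001], [-0.231, -0.973, 0.0], [0.001, -0.0, -1.0]]
ft_force: [1.9, 1.8, 2.8]
grip_width: 0.0133
gripper_force: 25.8
```

>>> jog_arm(plan="0 0 0 0 0 -0.2 255;0 0 0 0 0 -0.2 255;0 0 0 0 0 -0.2 255;0 0 0 0 0 -0.2 255;0 0 0 0 0 0 255")

```text
time_s: 7.3
position: [0.5377, 0.2019, 0.0136]
tool_rot: [[0.973, -0.231, -0.0], [-0.231, -0.973, 0.0], [-0.0, -0.0, -1.0]]
ft_force: [1.3, 4.3, -0.4]
grip_width: 0.0134
gripper_force: 25.1
```

Holding, and the lever seems past centre. Next I follow the arc upward.

>>> jog_arm(plan="0 0 0 0 0 -0.8 255;0 0 0 0.1 0 -0.8 255;0 0 0 0.2 0 -0.8 255;0 0 0 0.2 0 -0.8 255;0 0 0 0.3 0 -0.8 255;0 0 0 0.3 0 -0.6 255;0 0 0 0 0 0 255")

```text
time_s: 7.88
position: [0.5511, 0.1989, 0.0619]
tool_rot: [[0.973, -0.232, 0.006], [-0.232, -0.973, 0.0], [0.006, -0.002, -1.0]]
ft_force: [6.0, 1.2, 4.5]
grip_width: 0.0128
gripper_force: 28.0
```

>>> jog_arm(plan="0 0 0 0 0 0 225;0 0 0 0 0 0 200;0 0 0 0 0 0 180;0 0 0 -0.5 0 -0.5 166;0 0 0 -1 0 -2 166;0 0 0 -1 0 -3 166;0 0 0 0 0 -3 166;0 0 0 0 0 -3 166;0 0 0 0 0 -3 166;0 0 0 0 0 0 166")

```text
time_s: 8.72
position: [0.5254, 0.2053, 0.2105]
tool_rot: [[0.973, -0.231, 0.009], [-0.231, -0.973, 0.001], [0.009, -0.003, -1.0]]
ft_force: [-0.0, 0.2, 0.7]
grip_width: 0.0296
gripper_force: 0.0
```

```bash
python3 - <<'E'
from h import *
np.set_printoptions(precision=4,suppress=True)
s=env.observe(); print(s['time_s'],s['position'],s['ft_force'])
d=cam('wrist','w4'); y=np.radians(-13.5); Rz=np.array([[np.cos(y),-np.sin(y)],[np.sin(y),np.cos(y)]]); org=np.array([.57095,.1266])
cv2.imwrite('pics/w4c.png',d['pixels'][60:400,130:560,::-1])
s2=cam('side','s4'); 
for n,dd in (('w',d),('s',s2)):
  g=cloud(dd,np.ones((480,640),bool)); L=(g[:,:2]-org)@Rz
  for z in range(30,135,8):
    m=(g[:,2]*1e3>z)&(g[:,2]*1e3<z+8)&(abs(L[:,1]-.066)<.012)&(abs(L[:,0])<.06)
    if m.sum()>2: print(n,z,m.sum(),np.percentile(L[m,0],[5,50,95])*1e3)
E
```

```text
8.7167 [0.5254 0.2053 0.2105] [-0.0038  0.193   0.732 ]
w 30 295 [19.9728 30.8221 37.5632]
w 38 89 [19.686  28.1761 38.9311]
w 46 52 [23.764  25.2638 26.2809]
w 54 65 [20.4564 22.067  23.6884]
w 62 70 [16.6128 18.1472 19.7299]
w 70 78 [12.9114 14.3656 16.5503]
w 78 68 [ 9.66   11.1269 12.6402]
w 86 116 [ 6.0914  8.0312 10.0345]
w 94 112 [2.9181 4.4789 6.075 ]
w 102 133 [-0.6725  1.098   2.9264]
w 110 276 [-7.8004 -4.1344 -1.193 ]
s 30 55 [17.7758 26.2422 37.2425]
s 38 20 [18.3529 24.2221 29.6802]
s 46 10 [18.451  19.9214 24.3417]
s 54 11 [16.357  17.539  19.5002]
s 62 12 [11.983 12.602 15.056]
s 70 15 [ 8.1738  9.6005 11.8074]
s 78 14 [2.8929 5.398  8.0108]
s 86 14 [-0.0953  2.1528  4.937 ]
s 94 16 [-3.2967 -1.2396  1.4802]
s 102 17 [-7.4648 -5.0589 -1.9757]
s 110 17 [-9.6909 -7.0574 -4.6853]
```

View pics/w4c.png

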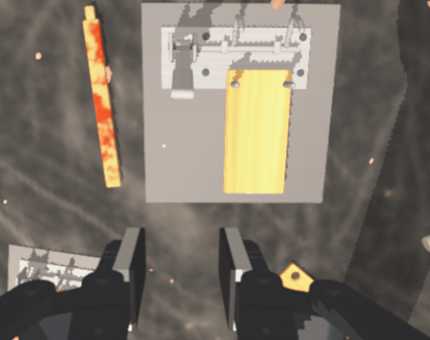

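The lever is up at crop (182,80), the rings are thrown back, and the posts stand free at (236,84) and (289,84).

```bash
python3 - <<'E'
from h import *
np.set_printoptions(precision=4,suppress=True)
d=cam('wrist'); y=np.radians(-13.5); Rz=np.array([[np.cos(y),-np.sin(y)],[np.sin(y),np.cos(y)]]); org=np.array([.57095,.1266])
g=cloud(d,np.ones((480,640),bool)); L=(g[:,:2]-org)@Rz
for sy in (1,-1):
    m=(g[:,2]>.022)&(g[:,2]<.05)&(abs(L[:,1]-sy*.0225)<.009)&(abs(L[:,0])<.01)
    if m.sum(): print('post',sy,m.sum(),np.median(L[m],0)*1e3,g[m,2].max()*1e3,g[m][:,:2].mean(0))
m=(abs(g[:,2]-.016)<.002)&(L[:,0]<-.02)&(L[:,0]>-.115)&(abs(L[:,1])<.04)
print('pile',rect(g[m],True),np.percentile(L[m],[.5,99.5],0)*1e3)
o=models.outline_of('wrist','file')[0]; k,_=cv2.findContours(o['region'].astype(np.uint8),0,1); k=max(k,key=len)[:,0]
c,wh,a=rect(at_z(d,k,.003),True); print(c,wh,a)
for q in ('post_left','post_right'):
  for o in models.tip_of('wrist',q)[:2]: print(q,round(o['confidence'],2),at_z(d,[o['at']],.016)[0])
# board approach: yaw -24.7
s=env.observe(); print(rows([.4868,-.1898,.15]))
E
```

```text
post 1 57 [-0.0811 24.1095] 42.91029564777848 [0.5764 0.1498]
post -1 73 [  0.1777 -20.743 ] 44.20983715493365 [0.5662 0.1061]
pile (array([0.5138, 0.14  ]), (54.811195373535156, 77.06683349609375), -13.571037292480469) [[-96.8332 -27.003 ]
 [-20.374   26.8147]]
[0.5538 0.1476] (172.26454162597656, 179.91534423828125) -13.697166442871094
post_left 0.98 [0.576 0.151 0.016]
post_left 0.61 [0.4099 0.3596 0.016 ]
post_right 0.68 [0.5632 0.1063 0.016 ]
[ 5.5547 39.2437  5.3338]
```

>>> jog_arm(plan="0 0 0 0.5 3.9 0 60;0 0 0 0.5 3.9 0 50;0 0 0 0.5 3.9 0 40;0 0 0 0.5 3.9 0 40;0 0 0 0.5 3.9 0 40;0 0 0 0.6 3.9 0 40;0 0 0 0.6 3.9 0 40;0 0 0 0.6 3.9 0 40;0 0 0 0.6 3.9 0 40;0 0 0 0.6 3.9 0 40")

```text
time_s: 9.85
position: [0.4868, -0.1889, 0.2035]
tool_rot: [[0.973, -0.231, -0.002], [-0.231, -0.973, 0.001], [-0.002, -0.001, -1.0]]
ft_force: [1.0, -0.7, 0.4]
grip_width: 0.0718
gripper_force: 0.0
```

>>> jog_arm(plan="0 0 5.6 0 0 1 40;0 0 5.6 0 0 2 40;0 0 0 0 0 2 40;0 0 0 0 0 2 40;0 0 0 0 0 0 40;0 0 0 0 0 0 40")

```text
time_s: 10.35
position: [0.4872, -0.1869, 0.1335]
tool_rot: [[0.91, -0.416, -0.003], [-0.416, -0.91, 0.002], [-0.003, -0.0, -1.0]]
ft_force: [-0.3, 0.2, 0.3]
grip_width: 0.072
gripper_force: 0.0
```

```bash
python3 - <<'E'
from h import *
np.set_printoptions(precision=4,suppress=True)
d=cam('wrist','w5'); s=env.observe(); print(s['time_s'],s['position'],s['tool_rot'],s['grip_width'],s['ft_force'])
for o in models.outline_of('wrist','sample_board'):
    k,_=cv2.findContours(o['region'].astype(np.uint8),0,1); k=max(k,key=len)[:,0]
    c,wh,a=rect(at_z(d,k,.005),True); print(o['confidence'],c,wh,a,rows([c[0],c[1],-.0035]))
for q in ('hole_left','hole_right','sample_board'):
  for o in models.tip_of('wrist',q): print(q,round(o['confidence'],2),np.round(o['at']),at_z(d,[o['at']],0.)[0])
E
```

```text
10.4 [ 0.4878 -0.1872  0.1346] [[ 0.9096 -0.4155 -0.0004]
 [-0.4155 -0.9096  0.0002]
 [-0.0005 -0.     -1.    ]] 0.071876934030798 [-0.3487  0.2395 -0.0102]
0.85 [ 0.3398 -0.2035] (51.848243713378906, 56.28206253051758) -59.87545204162598 [-12.8315   7.6291  13.8545]
0.81 [ 0.4867 -0.1895] (60.85893249511719, 110.54442596435547) -24.681861877441406 [-0.0496  0.2545 13.8665]
0.63 [0.3562 0.0966] (19.648448944091797, 7.387391090393066) 68.169189453125 [-23.7989 -20.3478  13.8382]
hole_left 0.83 [285. 168.] [ 0.536  -0.1882  0.    ]
hole_right 0.85 [351. 170.] [ 0.5155 -0.2303  0.    ]
sample_board 0.78 [315. 230.] [ 0.4858 -0.1888  0.    ]
sample_board 0.66 [431. 389.] [ 0.3162 -0.2207  0.    ]
```

>>> jog_arm(plan="0 0 0 0 0.1 2.7 40;0 0 0 0 0.1 2.7 40;0 0 0 0 0.05 2.7 40;0 0 0 0 0 2.7 40;0 0 0 0 0 1.4 40;0 0 0 0 0 0.8 40;0 0 0 0 0 0.4 40;0 0 0 0 0 0.2 40;0 0 0 0 0 0 40")

```text
time_s: 11.35
position: [0.4871, -0.1896, -0.001]
tool_rot: [[0.91, -0.416, 0.001], [-0.416, -0.91, -0.001], [0.001, 0.0, -1.0]]
ft_force: [0.3, -0.1, 0.4]
grip_width: 0.0717
gripper_force: 0.0
```

>>> jog_arm(plan="0 0 0 0 0 0.2 40;0 0 0 0 0 0 60;0 0 0 0 0 0 70;0 0 0 0 0 0 80;0 0 0 0 0 0 95;0 0 0 0 0 0 110;0 0 0 0 0 0 110;0 0 0 0 0 0 110", grip_force=35)

```text
time_s: 12.02
position: [0.4869, -0.1895, -0.0028]
tool_rot: [[0.91, -0.416, 0.001], [-0.416, -0.91, -0.001], [0.001, 0.0, -1.0]]
ft_force: [-1.8, 0.4, 7.0]
grip_width: 0.0586
gripper_force: 35.9
```

>>> jog_arm(plan="0 0 0 0 0 -0.5 110;0 0 0 0 0 -1.5 110;0 0 0 0 0 -2.5 110;0 0 0 0 0 -3 110;0 0 0 0 0 -3 110;0 0 -5.5 0 0 0 110;0 0 -5.5 0 0 0 110;0 0 0 0 0 0 110;0 0 0 0 0 0 110")

```text
time_s: 12.77
position: [0.4865, -0.1893, 0.1014]
tool_rot: [[0.971, -0.237, -0.0], [-0.237, -0.971, 0.0], [-0.0, -0.0, -1.0]]
ft_force: [-0.2, -0.4, -2.1]
grip_width: 0.0585
gripper_force: 37.8
```

```bash
python3 - <<'E'
from h import *
np.set_printoptions(precision=4,suppress=True)
s=env.observe(); print(s['time_s'],s['position'],s['tool_rot'],s['grip_width'],s['gripper_force'],s['ft_force'],rows([.5294,.1367,.12]))
E
```

```text
12.7667 [ 0.4865 -0.1893  0.1014] [[ 0.9715 -0.2371 -0.0002]
 [-0.2371 -0.9715  0.0001]
 [-0.0002 -0.0001 -1.    ]] 0.05849187575639011 37.83518850803375 [-0.1504 -0.4108 -2.1039] [ -3.5579 -32.6876  -1.8533]
```

>>> jog_arm(plan="0 0 0 -0.3 -3.2 -0.2 110;0 0 0 -0.3 -3.3 -0.2 110;0 0 0 -0.4 -3.3 -0.2 110;0 0 0 -0.4 -3.3 0 110;0 0 0 -0.4 -3.3 0 110;0 0 0 -0.4 -3.3 0 110;0 0 0 -0.4 -3.3 0 110;0 0 0 -0.4 -3.3 0 110;0 0 0 -0.4 -3.2 0 110;0 0 0 -0.2 -3 0 110")

```text
time_s: 13.6
position: [0.5273, 0.1369, 0.107]
tool_rot: [[0.972, -0.237, -0.001], [-0.237, -0.972, 0.0], [-0.001, 0.0, -1.0]]
ft_force: [-0.2, -0.9, -1.2]
grip_width: 0.0584
gripper_force: 37.9
```

>>> jog_arm(plan="0 0 0 0 0 1.5 110;0 0 0 0 0 1.5 110;0 0 0 0 0 0 110;0 0 0 0 0 0 110")

```text
time_s: 13.93
position: [0.5274, 0.1349, 0.0769]
tool_rot: [[0.972, -0.236, -0.002], [-0.236, -0.972, -0.0], [-0.002, 0.001, -1.0]]
ft_force: [-0.2, -0.6, -0.8]
grip_width: 0.0581
gripper_force: 38.0
```

```bash
cat > bd.py <<'E'
from h import *
np.set_printoptions(precision=4,suppress=True)
d=cam('wrist','w6'); s=env.observe(); print(s['time_s'],s['position'],s['ft_force'],s['tool_rot'],rows([.5294,.1367,.05]))
zb=s['position'][2]+.003
for o in models.outline_of('wrist','sample_board'):
    print(o['confidence'],np.round(o['bbox']))
for q in ('hole_left','hole_right','sample_board','post_left','post_right'):
  for o in models.tip_of('wrist',q)[:3]: print(q,round(o['confidence'],2),np.round(o['at']),at_z(d,[o['at']],zb if 'o' in q[:2] or q[0]=='s' else .016)[0])
# depth of board-level points
g=cloud(d,np.ones((480,640),bool)); m=(abs(g[:,2]-zb-.005)<.006)&(np.hypot(g[:,0]-s['position'][0],g[:,1]-s['position'][1])<.08)
L=(g[m]-s['position'])@np.array(s['tool_rot']); print(len(L),np.percentile(L,[1,50,99],0)*1e3)
A=np.c_[L[:,:2],np.ones(len(L))]; print('plane in tool (z=a x+b y+c)',np.linalg.lstsq(A,L[:,2],rcond=None)[0])
cv2.imwrite('pics/w6c.png',d['pixels'][:,:,::-1])
E
python3 bd.py
```

```text
13.9833 [0.5279 0.1348 0.0776] [ 0.091  -0.0379 -0.1398] [[ 0.9717 -0.2362 -0.0003]
 [-0.2362 -0.9717  0.    ]
 [-0.0003  0.0001 -1.    ]] [ 0.0983 -0.2213  2.758 ]
0.93 [313. 294. 169. 244.]
hole_left 0.67 [252. 202.] [0.5759 0.1458 0.0806]
hole_right 0.9 [372. 206.] [0.5642 0.1031 0.0806]
sample_board 0.68 [312. 313.] [0.527  0.135  0.0806]
post_left 0.98 [265. 184.] [0.5814 0.1395 0.0806]
post_left 0.71 [373. 202.] [0.5655 0.1026 0.0806]
post_right 0.8 [351. 184.] [0.5739 0.1091 0.0806]
36767 [[-44.3646 -29.5806 -11.3494]
 [ 10.6442  -0.0233  -7.1486]
 [ 54.4719  29.4243  -5.3867]]
plane in tool (z=a x+b y+c) [ 0.0046  0.0005 -0.0072]
```

View pics/w6c.png

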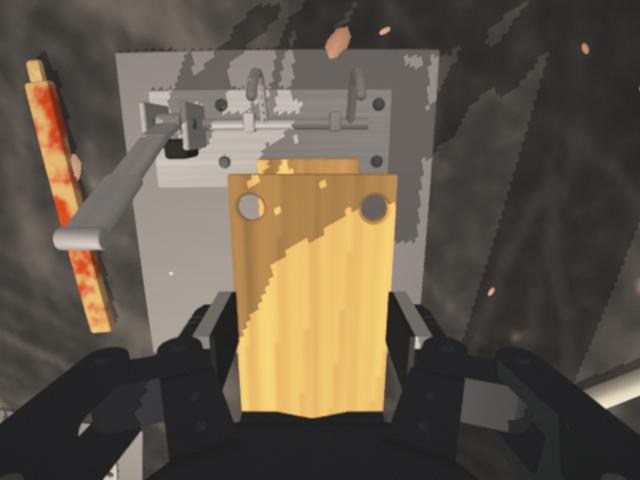

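The board hangs level and square over the file. Its holes are at (251,206) and (374,207), and the lever stands clear on the left. I'll lower it to just above the post tips.

>>> jog_arm(plan="0 0 0 0.1 -0.2 1 110;0 0 0 0 0 1 110;0 0 0 0 0 0.8 110;0 0 0 0 0 0.3 110;0 0 0 0 0 0 110;0 0 0 0 0 0 110")

```text
time_s: 14.78
position: [0.5292, 0.1367, 0.046]
tool_rot: [[0.972, -0.234, -0.001], [-0.234, -0.972, -0.0], [-0.001, 0.0, -1.0]]
ft_force: [-0.5, -0.0, -1.4]
grip_width: 0.0583
gripper_force: 38.0
```

```bash
python3 bd.py; python3 - <<'E'
import cv2
a=cv2.imread('pics/w6c.png')[150:260,200:430]; cv2.imwrite('pics/w7c.png',cv2.resize(a,None,fx=3.4,fy=3.4,interpolation=2))
E
```

```text
14.8333 [0.5294 0.1367 0.0464] [-0.0508  0.2527 -0.1863] [[ 0.9721 -0.2344  0.0001]
 [-0.2344 -0.9721  0.    ]
 [ 0.0001 -0.     -1.    ]] [ 0.0024 -0.0002 -0.3623]
0.83 [314. 296. 168. 244.]
hole_left 0.84 [252. 207.] [0.576  0.1485 0.0494]
hole_right 0.69 [373. 205.] [0.5662 0.1045 0.0494]
sample_board 0.86 [310. 312.] [0.5296 0.1374 0.0494]
post_left 0.95 [262. 195.] [0.5795 0.1434 0.0494]
post_left 0.69 [253. 207.] [0.5758 0.1479 0.0494]
post_right 0.87 [362. 195.] [0.5709 0.1077 0.0494]
post_right 0.41 [252. 206.] [0.5766 0.1483 0.0494]
36639 [[-43.9632 -29.3066 -10.9011]
 [ 11.0195   0.076   -7.5364]
 [ 54.8438  29.5161  -5.8   ]]
plane in tool (z=a x+b y+c) [ 0.004  -0.0005 -0.0076]
```

View pics/w7c.png

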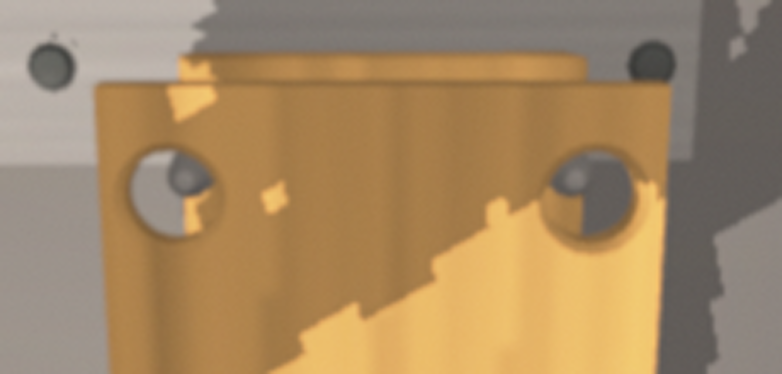

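The post tips show inside both holes, at crop (185,172) and (572,178). The hole centres are at about (174,195) and (594,200). Next I compute the offset.

```bash
python3 - <<'E'
from h import *
np.set_printoptions(precision=4,suppress=True)
d=cam('wrist'); s=env.observe(); R=np.array(s['tool_rot'])
t=at_z(d,[(254.4,200.6),(368.2,202.4)],.042); h=at_z(d,[(251.2,207.4),(374.7,208.8)],.0538)
print('tips',t,'holes',h)
print('tool-frame err cm',(t-h)@R*100, 'mean',((t-h)@R*100).mean(0))
y=np.degrees(np.arctan2(*(t[0]-t[1])[[0,1]])),np.degrees(np.arctan2(*(h[0]-h[1])[[0,1]])); print(y)
print(np.linalg.norm((t[0]-t[1])[:2]),np.linalg.norm((h[0]-h[1])[:2]))
E
```

```text
tips [[0.5773 0.1483 0.042 ]
 [0.5661 0.1052 0.042 ]] holes [[0.5767 0.1479 0.0538]
 [0.5657 0.1046 0.0538]]
tool-frame err cm [[ 0.047  -0.0536  1.18  ]
 [ 0.027  -0.0678  1.18  ]] mean [ 0.037  -0.0607  1.18  ]
(np.float64(14.486679405630474), np.float64(14.228362182598365))
0.044534152638858925 0.04467413560968545
```

>>> jog_arm(plan="0 0 0 0.03 -0.05 0 110;0 0 0 0 0 0.3 110;0 0 0 0 0 0.3 110;0 0 0 0 0 0.3 110;0 0 0 0 0 0.3 110;0 0 0 0 0 0 110")

```text
time_s: 15.68
position: [0.5293, 0.1371, 0.0335]
tool_rot: [[0.972, -0.234, -0.001], [-0.234, -0.972, -0.0], [-0.001, 0.0, -1.0]]
ft_force: [-0.1, 0.0, -1.8]
grip_width: 0.0583
gripper_force: 38.0
```

>>> jog_arm(plan="0 0 0 0 0 0.3 110;0 0 0 0 0 0.3 110;0 0 0 0 0 0.3 110;0 0 0 0 0 0.3 110;0 0 0 0 0 0 110")

```text
time_s: 16.1
position: [0.5294, 0.1371, 0.0217]
tool_rot: [[0.972, -0.234, -0.001], [-0.234, -0.972, -0.0], [-0.001, 0.0, -1.0]]
ft_force: [-0.5, 0.5, -0.4]
grip_width: 0.0582
gripper_force: 38.0
```

No contact force. I'll continue down to the pile.

>>> jog_arm(plan="0 0 0 0 0 0.2 110;0 0 0 0 0 0.2 110;0 0 0 0 0 0.2 110;0 0 0 0 0 0.1 110;0 0 0 0 0 0 110")

```text
time_s: 16.52
position: [0.5295, 0.1371, 0.0151]
tool_rot: [[0.972, -0.234, -0.0], [-0.234, -0.972, -0.0], [-0.0, 0.0, -1.0]]
ft_force: [0.6, 0.7, -0.9]
grip_width: 0.0578
gripper_force: 38.0
```

>>> jog_arm(plan="0 0 0 0 0 0.05 110;0 0 0 0 0 0.05 110;0 0 0 0 0 0.05 110;0 0 0 0 0 0 110")

```text
time_s: 16.85
position: [0.5296, 0.1371, 0.0138]
tool_rot: [[0.972, -0.234, -0.0], [-0.234, -0.972, 0.0], [-0.0, -0.0, -1.0]]
ft_force: [-0.2, -0.4, 0.1]
grip_width: 0.0582
gripper_force: 38.0
```

>>> jog_arm(plan="0 0 0 0 0 0.05 110;0 0 0 0 0 0.05 110;0 0 0 0 0 0 110")

```text
time_s: 17.1
position: [0.5297, 0.1371, 0.0133]
tool_rot: [[0.972, -0.234, 0.0], [-0.234, -0.972, -0.0], [0.0, -0.0, -1.0]]
ft_force: [-0.8, -0.3, 4.4]
grip_width: 0.0582
gripper_force: 38.6
```

On the pile. I'll release and retreat.

>>> jog_arm(plan="0 0 0 0 0 0 75;0 0 0 0 0 0 65;0 0 0 0 0 0 60;0 0 0 0 0 0 60;0 0 0 0 0 -0.5 60;0 0 0 0 0 -1.5 60;0 0 0 0 0 -3 60;0 0 0 0 0 -3 60;0 0 0 0 0 -3 60;0 0 0 0 0 -3 60")

```text
time_s: 17.93
position: [0.5294, 0.1371, 0.1547]
tool_rot: [[0.972, -0.234, 0.0], [-0.234, -0.972, 0.0], [0.0, -0.0, -1.0]]
ft_force: [0.4, -0.0, -0.1]
grip_width: 0.0651
gripper_force: 0.0
```

```bash
python3 - <<'E'
from h import *
np.set_printoptions(precision=4,suppress=True)
d=cam('wrist','w8'); s=env.observe(); print(s['time_s'],s['position'],s['grip_width'],s['tool_rot'])
y=np.radians(-13.6); Rz=np.array([[np.cos(y),-np.sin(y)],[np.sin(y),np.cos(y)]]); org=np.array([.5714,.1267])
g=cloud(d,np.ones((480,640),bool)); L=(g[:,:2]-org)@Rz
m=(abs(g[:,2]-.021)<.006)&(L[:,0]>-.105)&(L[:,0]<.02)&(abs(L[:,1])<.04)
A=np.c_[L[m],np.ones(m.sum())]; print(m.sum(),np.linalg.lstsq(A,g[m,2],rcond=None)[0],np.percentile(L[m],[1,99],0)*1e3,np.percentile(g[m,2],[5,50,95]))
# lever tab upper surface
for z in range(40,125,8):
    m=(g[:,2]*1e3>z)&(g[:,2]*1e3<z+8)&(abs(L[:,1]-.066)<.012)&(abs(L[:,0])<.06)
    if m.sum()>2: print(z,m.sum(),np.percentile(L[m,0],[5,50,95])*1e3,np.median(L[m,1])*1e3)
def W(x,yy,z): return [*(org+Rz@[x,yy]),z]
print('above',W(.035,.0655,.16),rows(W(.035,.0655,.16)))
cv2.imwrite('pics/w8c.png',d['pixels'][:,:,::-1])
E
```

```text
17.9833 [0.5318 0.1373 0.1606] 0.06522449015176258 [[ 0.9721 -0.2342  0.0101]
 [-0.2342 -0.9722  0.0004]
 [ 0.0097 -0.0027 -0.9999]]
11308 [-0.0013 -0.0001  0.0211] [[-96.2126 -28.8732]
 [ 11.3036  30.0037]] [0.02   0.0212 0.0223]
40 68 [24.6133 26.8392 27.8147] 64.25521827190616
48 115 [22.274  24.0851 25.8999] 64.85827397357268
56 130 [18.5477 20.5753 22.3348] 65.19226322749778
64 145 [14.6064 16.7596 18.4052] 64.79086466781999
72 153 [11.1627 13.1733 14.7503] 65.38196085840417
80 162 [ 7.6134  9.8267 11.2782] 64.8237189619068
88 232 [4.3886 6.4014 8.5182] 64.69062217150892
96 253 [0.5565 2.8864 4.6421] 64.67248025511165
104 247 [-3.8981 -0.5584  1.3441] 64.3971329841758
112 427 [-8.2739 -4.6492 -1.7807] 65.41469439619145
above [np.float64(0.6208204434284688), np.float64(0.18213347157930415), 0.16] [ 7.6031 -6.4421  0.1478]
```

View pics/w8c.png

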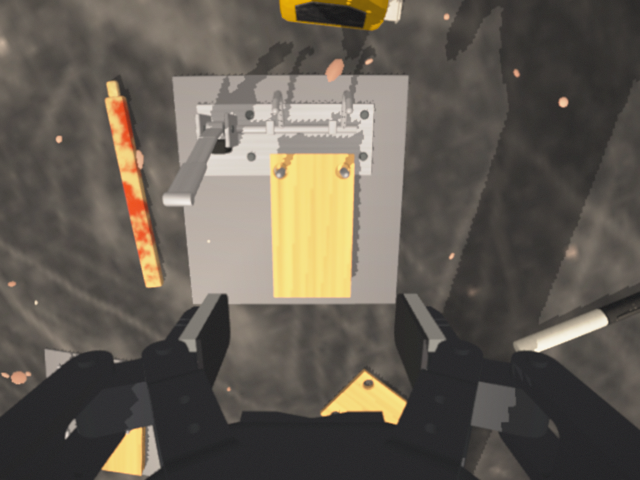

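The board lies flat over both posts, whose tips show at (279,173) and (343,173), with its top at 21 mm. The lever still stands open at (180,195), so I shut the gripper and move beyond the lever.

>>> jog_arm(plan="0 0 0 1.3 -1.3 0 255;0 0 0 1.3 -1.3 0 255;0 0 0 1.3 -1.3 0 255;0 0 0 1.3 -1.3 0 255;0 0 0 1.4 -1.2 0 255;0 0 0 0 0 0 255;0 0 0 0 0 0 255;0 0 0 0 0 0 255")

```text
time_s: 18.65
position: [0.6082, 0.1836, 0.1527]
tool_rot: [[0.972, -0.234, -0.001], [-0.234, -0.972, -0.0], [-0.001, 0.0, -1.0]]
ft_force: [-0.1, 0.1, -0.6]
grip_width: 0.0
gripper_force: 0.0
```

```bash
cat > lp.py <<'E'
from h import *
np.set_printoptions(precision=3,suppress=True)
y=np.radians(-13.6); Rz=np.array([[np.cos(y),-np.sin(y)],[np.sin(y),np.cos(y)]]); org=np.array([.5714,.1267])
s=env.observe(); p=np.array(s['position']); R=np.array(s['tool_rot']); l=np.r_[(p[:2]-org)@Rz,p[2]]*1e3
print('t',s['time_s'],'local TCP mm',l,'z axis',R[:,2],'x',R[:,0],'grip',s['grip_width'],'F local',np.r_[s['ft_force'][:2]@Rz,s['ft_force'][2]])
r=84
for a in (69.2,60,50,40,30,20,10,5,2,0,-2,-5.3):
    q=np.array([30-r*np.cos(np.radians(a))+11,65.2,28+r*np.sin(np.radians(a))]); w=np.r_[org+Rz@q[:2]/1e3,q[2]/1e3]
    print(a,q,'tool cm',R.T@(w-p)*100)
E
python3 lp.py
```

```text
t 18.65 local TCP mm [ 22.427  64.002 152.688] z axis [-0.001 -0.    -1.   ] x [ 0.972 -0.234 -0.001] grip 2.356210284743288e-05 F local [-0.129  0.071 -0.626]
69.2 [ 11.171  65.2   106.525] tool cm [-1.122 -0.122  4.617]
60 [ -1.     65.2   100.746] tool cm [-2.339 -0.123  5.196]
50 [-12.994  65.2    92.348] tool cm [-3.538 -0.125  6.036]
40 [-23.348  65.2    81.994] tool cm [-4.572 -0.126  7.072]
30 [-31.746  65.2    70.   ] tool cm [-5.411 -0.127  8.272]
20 [-37.934  65.2    56.73 ] tool cm [-6.029 -0.128  9.6  ]
10 [-41.724  65.2    42.586] tool cm [-6.407 -0.129 11.015]
5 [-42.68   65.2    35.321] tool cm [-6.502 -0.129 11.741]
2 [-42.949  65.2    30.932] tool cm [-6.529 -0.129 12.18 ]
0 [-43.   65.2  28. ] tool cm [-6.534 -0.129 12.473]
-2 [-42.949  65.2    25.068] tool cm [-6.529 -0.129 12.766]
-5.3 [-42.641  65.2    20.241] tool cm [-6.497 -0.129 13.249]
```

>>> jog_arm(plan="0 0 0 0 -0.1 1.2 255;0 0 0 0 0 1.2 255;0 0 0 0 0 1.2 255;0 0 0 0 0 1 255;0 0 0 -0.4 0 0 255;0 0 0 -0.4 0 0 255;0 0 0 -0.2 0 0 255;0 0 0 0 0 0 255")

```text
time_s: 19.32
position: [0.599, 0.1874, 0.1079]
tool_rot: [[0.972, -0.234, 0.001], [-0.234, -0.972, 0.0], [0.001, -0.0, -1.0]]
ft_force: [0.4, -1.1, -0.1]
grip_width: -0.0003
gripper_force: 0.0
```

>>> jog_arm(plan="0 0 0 -0.4 0 0.1 255;0 0 0 -0.4 0 0.2 255;0 0 0 -0.4 0 0.2 255;0 0 0 0 0 0 255")

```text
time_s: 19.65
position: [0.5872, 0.1902, 0.1022]
tool_rot: [[0.972, -0.234, 0.001], [-0.234, -0.972, 0.0], [0.001, -0.0, -1.0]]
ft_force: [1.5, 0.3, 3.3]
grip_width: 0.0001
gripper_force: 1.5
```

```bash
python3 lp.py
```

```text
t 19.65 local TCP mm [  0.464  65.457 102.168] z axis [ 0.001  0.    -1.   ] x [ 0.972 -0.234  0.001] grip 8.09444946461709e-05 F local [1.408 0.642 3.303]
69.2 [ 11.171  65.2   106.525] tool cm [ 1.071  0.027 -0.435]
60 [ -1.     65.2   100.746] tool cm [-0.147  0.026  0.142]
50 [-12.994  65.2    92.348] tool cm [-1.347  0.025  0.981]
40 [-23.348  65.2    81.994] tool cm [-2.383  0.024  2.016]
30 [-31.746  65.2    70.   ] tool cm [-3.223  0.023  3.215]
20 [-37.934  65.2    56.73 ] tool cm [-3.843  0.023  4.541]
10 [-41.724  65.2    42.586] tool cm [-4.223  0.023  5.955]
5 [-42.68   65.2    35.321] tool cm [-4.319  0.023  6.682]
2 [-42.949  65.2    30.932] tool cm [-4.346  0.023  7.121]
0 [-43.   65.2  28. ] tool cm [-4.352  0.023  7.414]
-2 [-42.949  65.2    25.068] tool cm [-4.347  0.023  7.707]
-5.3 [-42.641  65.2    20.241] tool cm [-4.316  0.023  8.19 ]
```

Contact made with the lever and it is moving. I'll follow the arc.

>>> jog_arm(plan="0 0 0 -0.34 0 0.22 255;0 0 0 -0.34 0 0.24 255;0 0 0 -0.34 0 0.26 255;0 0 0 -0.33 0 0.26 255;0 0 0 -0.26 0 0.26 255;0 0 0 -0.26 0 0.26 255;0 0 0 -0.26 0 0.26 255;0 0 0 -0.26 0 0.26 255;0 0 0 0 0 0 255")

```text
time_s: 20.4
position: [0.5647, 0.1957, 0.0824]
tool_rot: [[0.972, -0.234, 0.002], [-0.234, -0.972, 0.0], [0.002, -0.001, -1.0]]
ft_force: [0.8, -0.8, 8.8]
grip_width: -0.0001
gripper_force: 3.7
```

>>> jog_arm(plan="0 0 0 -0.21 0 0.3 255;0 0 0 -0.21 0 0.3 255;0 0 0 -0.21 0 0.3 255;0 0 0 -0.21 0 0.3 255;0 0 0 -0.16 0 0.33 255;0 0 0 -0.16 0 0.33 255;0 0 0 -0.15 0 0.33 255;0 0 0 -0.15 0 0.33 255;0 0 0 0 0 0 255")

```text
time_s: 21.15
position: [0.5497, 0.1993, 0.0567]
tool_rot: [[0.972, -0.234, -0.0], [-0.234, -0.972, 0.0], [-0.0, -0.0, -1.0]]
ft_force: [-0.7, 0.5, 7.8]
grip_width: 0.0001
gripper_force: 3.6
```

```bash
python3 lp.py
```

```text
t 21.15 local TCP mm [-38.131  65.422  56.721] z axis [-0.  0. -1.] x [ 0.972 -0.234 -0.   ] grip 9.86959976890861e-05 F local [-0.836  0.292  7.754]
69.2 [ 11.171  65.2   106.525] tool cm [ 4.928  0.026 -4.982]
60 [ -1.     65.2   100.746] tool cm [ 3.712  0.025 -4.404]
50 [-12.994  65.2    92.348] tool cm [ 2.512  0.024 -3.564]
40 [-23.348  65.2    81.994] tool cm [ 1.477  0.023 -2.528]
30 [-31.746  65.2    70.   ] tool cm [ 0.638  0.023 -1.328]
20 [-37.934  65.2    56.73 ] tool cm [ 0.02   0.022 -0.001]
10 [-41.724  65.2    42.586] tool cm [-0.359  0.022  1.414]
5 [-42.68   65.2    35.321] tool cm [-0.454  0.022  2.14 ]
2 [-42.949  65.2    30.932] tool cm [-0.481  0.022  2.579]
0 [-43.   65.2  28. ] tool cm [-0.486  0.022  2.872]
-2 [-42.949  65.2    25.068] tool cm [-0.481  0.022  3.165]
-5.3 [-42.641  65.2    20.241] tool cm [-0.45   0.022  3.648]
```

>>> jog_arm(plan="0 0 0 -0.1 0 0.28 255;0 0 0 -0.1 0 0.28 255;0 0 0 -0.06 0 0.28 255;0 0 0 -0.06 0 0.28 255;0 0 0 -0.04 0 0.28 255;0 0 0 -0.04 0 0.2 255;0 0 0 -0.04 0 0.2 255;0 0 0 0 0 0.2 255;0 0 0 0 0 0 255")

```text
time_s: 21.9
position: [0.5449, 0.2003, 0.036]
tool_rot: [[0.972, -0.234, -0.002], [-0.234, -0.972, 0.0], [-0.002, 0.0, -1.0]]
ft_force: [-2.2, 1.7, 2.3]
grip_width: 0.0001
gripper_force: 1.5
```

>>> jog_arm(plan="0 0 0 0 0 0.15 255;0 0 0 0 0 0.15 255;0 0 0 0 0 0 255")

```text
time_s: 22.15
position: [0.5455, 0.2001, 0.0331]
tool_rot: [[0.972, -0.234, -0.001], [-0.234, -0.972, 0.0], [-0.001, 0.0, -1.0]]
ft_force: [-1.7, 0.6, 1.6]
grip_width: -0.0003
gripper_force: 1.1
```

Force is fading. I'll go on in small steps.

>>> jog_arm(plan="0 0 0 0 0 0.1 255;0 0 0 0 0 0.1 255;0 0 0 0 0 0 255")

```text
time_s: 22.4
position: [0.5459, 0.2, 0.0312]
tool_rot: [[0.972, -0.234, -0.0], [-0.234, -0.972, -0.0], [-0.0, 0.0, -1.0]]
ft_force: [-1.7, 0.2, 2.1]
grip_width: -0.0
gripper_force: 1.0
```

>>> jog_arm(plan="0 0 0 0 0 0.1 255;0 0 0 0 0 0.1 255;0 0 0 0 0 0 255")

```text
time_s: 22.65
position: [0.5461, 0.1999, 0.0291]
tool_rot: [[0.972, -0.234, 0.0], [-0.234, -0.972, -0.0], [0.0, 0.0, -1.0]]
ft_force: [-0.6, 0.9, 1.4]
grip_width: 0.0002
gripper_force: 0.5
```

```bash
cat > ch.py <<'E'
from h import *
np.set_printoptions(precision=2,suppress=True)
y=np.radians(-13.6); Rz=np.array([[np.cos(y),-np.sin(y)],[np.sin(y),np.cos(y)]]); org=np.array([.5714,.1267])
d=cam('wrist','wz'); sd=cam('side','sz'); s=env.observe(); print(s['time_s'],s['position'],s['ft_force'])
for n,dd in (('w',d),('s',sd)):
  g=cloud(dd,np.ones((480,640),bool)); L=(g[:,:2]-org)@Rz
  for a in range(-66,14,8):
    m=(L[:,0]*1e3>a)&(L[:,0]*1e3<a+8)&(abs(L[:,1]-.0655)<.006)&(g[:,2]>.012)&(g[:,2]<.06)
    if m.sum()>2: print(n,a,m.sum(),np.percentile(g[m,2],[5,50,95])*1e3)
  m=(abs(L[:,0])<.012)&(abs(L[:,1])<.035)&(g[:,2]>.03)&(g[:,2]<.07); print('ring pts over posts',m.sum(),g[m,2].max()*1e3 if m.any() else '')
E
python3 ch.py
```

```text
22.75 [0.55 0.2  0.03] [-0.53  0.3   1.17]
w -34 1504 [28.7  43.   58.42]
w -26 497 [28.45 29.47 30.46]
w -18 537 [28.94 29.97 30.85]
w -10 554 [29.47 30.61 31.61]
w -2 590 [30.08 31.19 32.31]
w 6 643 [30.67 31.68 32.74]
ring pts over posts 1578 51.20307272269725
s -66 13 [24.18 27.01 29.  ]
s -58 68 [26.68 41.97 58.42]
s -50 16 [25.24 31.82 47.11]
s -42 7 [26.3  28.25 29.68]
s -34 6 [23.71 29.52 32.84]
s -26 14 [27.34 29.86 31.27]
s -18 13 [27.84 30.26 32.21]
s -10 13 [28.58 30.37 32.75]
s -2 10 [29.04 31.6  32.8 ]
s 6 35 [14.03 23.31 31.99]
ring pts over posts 4 35.32618942492016
```

>>> jog_arm(plan="0 0 0 0 0 0.1 255;0 0 0 0 0 0 255")

```text
time_s: 22.92
position: [0.5461, 0.2, 0.0283]
tool_rot: [[0.972, -0.234, 0.0], [-0.234, -0.972, -0.0], [0.0, 0.0, -1.0]]
ft_force: [-0.2, 0.8, -0.2]
grip_width: 0.0001
gripper_force: 0.2
```

>>> jog_arm(plan="0 0 0 0 0 0.08 255;0 0 0 0 0 0 255;0 0 0 0 0 0 255")

```text
time_s: 23.17
position: [0.5461, 0.2, 0.0276]
tool_rot: [[0.972, -0.234, 0.0], [-0.234, -0.972, -0.0], [0.0, -0.0, -1.0]]
ft_force: [-0.7, 0.3, 0.7]
grip_width: -0.0
gripper_force: 0.3
```

```bash
python3 ch.py
```

```text
23.2667 [0.55 0.2  0.03] [-0.57 -0.38  0.15]
w -34 1573 [27.28 42.74 58.43]
w -26 499 [27.08 28.08 29.14]
w -18 523 [27.84 28.88 29.87]
w -10 589 [28.64 29.69 30.7 ]
w -2 592 [29.3  30.53 31.69]
w 6 645 [30.06 31.2  32.24]
ring pts over posts 1662 50.95464299397075
s -66 15 [22.02 25.39 27.78]
s -58 70 [25.05 42.37 58.99]
s -50 17 [24.61 30.64 57.57]
s -42 6 [25.14 27.55 30.15]
s -34 7 [23.46 27.96 29.19]
s -26 11 [26.2  28.27 29.82]
s -18 14 [26.91 29.71 31.54]
s -10 14 [28.07 30.29 32.3 ]
s -2 12 [27.52 30.26 32.35]
s 6 28 [14.92 22.1  31.35]
ring pts over posts 6 34.453484202282446
```

>>> jog_arm(plan="0 0 0 0 0 0.08 255;0 0 0 0 0 0 255;0 0 0 0 0 0 255")

```text
time_s: 23.52
position: [0.5459, 0.2, 0.0267]
tool_rot: [[0.972, -0.234, -0.0], [-0.234, -0.972, 0.0], [-0.0, 0.0, -1.0]]
ft_force: [-0.4, 0.3, -0.4]
grip_width: 0.0001
gripper_force: 0.0
```

```bash
python3 ch.py | grep -v ^s
```

```text
23.6167 [0.55 0.2  0.03] [-0.57 -0.66 -0.43]
w -34 1647 [26.51 42.44 58.65]
w -26 495 [26.32 27.43 28.36]
w -18 528 [27.24 28.31 29.33]
w -10 584 [28.05 29.19 30.15]
w -2 595 [28.97 30.13 31.4 ]
w 6 650 [29.88 30.85 31.84]
ring pts over posts 1689 50.68725044829754
ring pts over posts 2 32.62536497071744
```

>>> jog_arm(plan="0 0 0 0 0 0.07 255;0 0 0 0 0 0 255;0 0 0 0 0 0 255;0 0 0 0 0 0 255")

```text
time_s: 23.95
position: [0.546, 0.2, 0.0261]
tool_rot: [[0.972, -0.234, -0.0], [-0.234, -0.972, -0.0], [-0.0, 0.0, -1.0]]
ft_force: [-0.8, -0.2, -0.0]
grip_width: -0.0002
gripper_force: 0.0
```

```bash
python3 ch.py | grep -v ^s
```

```text
24.05 [0.55 0.2  0.03] [ 0.22 -0.24 -0.61]
w -34 1714 [24.38 41.76 58.6 ]
w -26 485 [24.5  25.65 26.59]
w -18 516 [25.73 26.71 27.79]
w -10 572 [26.7  27.93 29.03]
w -2 589 [27.9  29.11 30.54]
w 6 641 [29.07 30.11 31.22]
ring pts over posts 1741 50.34595964360954
ring pts over posts 3 34.29042926089754
```

It snapped shut: the lever dropped by itself and the contact force is zero. I'll retreat and check.

>>> jog_arm(plan="0 0 0 0 0 -0.3 255;0 0 0 0 0 -1 255;0 0 0 -1 0 -3 255;0 0 0 -1 0 -3 255;0 0 0 -1 0 -3 255;0 0 0 -1 0 -3 255;0 0 0 0 0 -3 255;0 0 0 0 0 0 255;0 0 0 0 0 0 255")

```text
time_s: 24.8
position: [0.5075, 0.2096, 0.1914]
tool_rot: [[0.972, -0.234, 0.004], [-0.234, -0.972, 0.001], [0.004, -0.002, -1.0]]
ft_force: [0.5, 0.6, -0.2]
grip_width: 0.0003
gripper_force: 0.0
```

```bash
python3 ch.py | grep -v ^s; python3 - <<'E'
import cv2
a=cv2.imread('pics/wz.png'); s=cv2.imread('pics/sz.png')[200:310,200:400]
cv2.imwrite('pics/f.png',cv2.vconcat([a[20:340,80:640],cv2.resize(s,(560,240),interpolation=2)]))
E
```

```text
24.9 [0.51 0.21 0.19] [-0.01 -0.48 -0.29]
w -66 99 [18.39 20.28 21.52]
w -58 138 [19.54 20.81 21.9 ]
w -50 146 [20.74 21.86 23.37]
w -42 149 [21.78 23.19 24.54]
w -34 149 [23.2  24.58 25.75]
w -26 150 [23.91 25.24 26.73]
w -18 142 [25.2  26.47 27.84]
w -10 154 [26.64 27.78 29.21]
w -2 154 [27.74 28.88 30.39]
w 6 153 [28.92 29.85 31.13]
ring pts over posts 342 50.14793509002774
ring pts over posts 51 47.76789503521917
```

View pics/f.png

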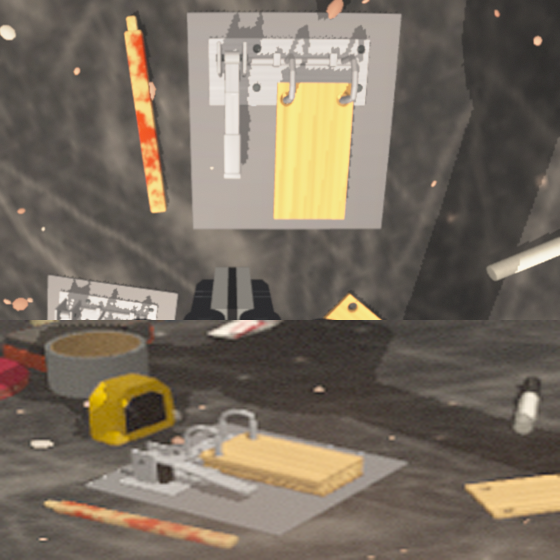

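The picture shows the lever down at (232,130), back at its original shut heights. The rings arch onto the posts at (290,98) and (347,98), and the board lies flat on the pile.

```bash
python3 -c "
from rig import job; print(job.close_job())"
```

```text
the job is handed in; nothing more can be done
None
```

The job is handed in: the sample board lies flat over both posts, the lever is latched and the rings are shut, with the other things untouched, at about 25 s.

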